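Feed carrot pieces into the juicer

TASK

Load the juicer: take the pusher out of the feed tube and stand it upright on the worktop, then slide the three carrot pieces along the loading tray into the feed tube, one after another, so that each drops through the neck into the drum before the next goes in. Slide the pieces on the tray, do not lift them, and leave the jam jar, the salt shaker, the spice jar and the onion where they are.

Things in the scene. Friction and masses are not known exactly. Their poses are not given: they have to be found in the camera images.
- juicer: small kitchen juicer, fixed by suction feet: round white motor base 148 mm across, clear drum 116 mm across, clear neck (feed tube), white loading tray on top, floor 205 mm above the worktop. Origin: on the worktop under the axis of drum and neck. z up; juice spout and a glass under it reach 140 mm out along -x; the tray reaches out along +y
- neck (a point): centre of the round mouth of the feed tube, in the plane of the tray floor (205 mm above the worktop); axes as the juicer's. The mouth is 46 mm wide; the neck runs straight down 37 mm, then widens into the drum, whose floor is 121 mm below this point (a low hub 15 mm high stands in its middle)
- tray (a point): middle of the loading tray, on its floor, 66 mm from the neck along the juicer's +y; axes as the juicer's. The tray inside measures 173 mm along x and 238 mm along y (corners rounded by 30 mm); walls 3 mm thick, rim 14 mm above the tray floor. The pieces stand between the middle and the +y end
- pusher: loose grey plastic pusher, 108 mm tall, about 0.1 kg, sitting in the feed tube at the start. From the foot up: round stem 39 mm across, 55 mm long (3.5 mm play all round in the neck); flange 62 mm across, 5 mm thick, resting on the tray floor; round grip 28 mm across. Origin: centre of the flat foot, z up. It must rise 72 mm to clear the rim and stands on its foot by itself
- pusher_grip (a point): point on the pusher's axis 87 mm above its foot, the height to take the round grip (28 mm across)
- piece_1: carrot piece, a short upright round, 26 mm across at the foot, 24 mm across at the top, 24 mm high, 0.015 kg, standing loose on the tray floor. Origin: centre of its underside. All three are alike
- piece_2: carrot piece like piece_1
- piece_3: carrot piece like piece_1
- jam_jar: closed jam jar, 68 mm across, 90 mm high, bystander at the right; origin: centre of its underside. The worktop 160 to 180 mm to the right (world -y) of the neck, or there and up to 20 mm nearer the robot, is clear of things
- salt_shaker: salt shaker, 44 mm across, 90 mm high, bystander at the front right; origin: centre of its underside
- spice_jar: spice jar with a red cap, 44 mm across, 105 mm high, bystander at the back right; origin: centre of its underside
- red_onion: red onion, 67 mm across, 75 mm high, bystander at the left; origin: centre of its underside

How it is judged:
By the outcome, as a careful person would: the job done as asked, in the order asked, and still so for the second after the job is handed in, with the robot touching nothing.
It also fails if it takes over 66 s, if anything falls off the work surface, if the arm or the gripper's body presses on something with over 40 N, if the wrist force passes 120 N, or if a joint passes its speed limit or range.

ROBOT

A 7-joint arm with a two-finger parallel gripper is mounted at the origin on a cart in front of the work surface, level with it; the furniture and walls round the work are solid. World frame = base frame: x ahead of the robot, y to its left, z up, the work surface at z = 0. Lengths are in m, angles in rad, forces in N, time in s.
With the tool pointing down it reaches from about 0.425 to 0.875 m from the base axis. Payload 8.4 kg.
Tool frame: the origin (TCP) lies on the centre line of the jaws, within the pads' length; the fingertips stand 25 mm ahead of it and the grasp point (between the pads) lies 6 mm ahead of it; z points along the fingers, y is the line along which they close (so a half turn about z gives the same grasp; the last joint's range is limited). The gripper opens to 85 mm and grips with 20 to 120 N. Pads are 22 mm wide; open, the fingers measure 114 mm over their backs; the gripper's body (76 mm by 85 mm) begins 54 mm behind the grasp point. The pads swing forward as they close: fully open they stand 13 mm farther back than shut.
Start: joints at [-1.401, 0.333, 0.04, 1.465, -0.013, 1.343, -0.059], TCP at [0.173, 0.627, 0.256] pointing down, gripper open.
Joint ranges: [-2.58, 2.58], [-0.38, 2.09], [-1.3, 1.39], [0.25, 2.4], [-1.5, 4.64], [0.08, 2.09], [-2.65, 2.65]. Speed limits (rad/s): [2.22, 2.22, 2.79, 2.79, 3.14, 3.14, 3.14].

INTERFACE

Orientations are given as [roll, pitch, yaw] about the fixed x, y, z axes, in that order (R = Rz(yaw) Ry(pitch) Rx(roll)).
In Python, from workcell import r gives the robot as it stands. The module is installed in compiled form; this text tells all that it offers.
- The arm moves only by the tool move_arm, never from a script. Its argument "increments" is a list that holds one entry, the list of rows, each a list of 5 numbers: the shift along the tool's x, y, z in cm, then the turn about the tool's z in degrees, then the opening, from 0 (shut) to 1 (fully open). A call has 1 to 12 rows; each row shifts and turns the commanded pose from where the row before left it, along the tool's axes as they then stand; what a row does not reach is not made up. A row lasts 1/8 s, in which the tool goes at most 62.5 mm and 10.7 degrees, less where a joint would pass 70% of its speed; a pose out of reach is approached as far as the arm can. A call with a gripper value outside its range is refused whole. The fingers move at their own pace and stop on an object; "grip_force" is the grip in N (left out, the last holds). Time passes only in rows, so rows that do not move let the fingers close. It gives the time, the measured TCP pose, the force and the opening at its end, in the units of the state.
- r.sense(): the state, without advancing time (a new reading comes with each control period).
- r.get_image(name): name is "side" or "top" or "wrist"; returns a dict with "color" (384x512x3 uint8, blue, green, red), "camera_matrix" (3x3 intrinsics, pixels), "R" (3x3) and "t" (3): a world point X has camera coordinates R X + t. Camera axes: x right, y down, z forward; pixel columns grow to the right and rows downward; lengths in m; the calibration is good to about 2 mm. A picture is of the moment at which its call begins. There is no depth.
- r.job_done(): hands the job in, once; it reports no verdict.
The state is a dict: "clock": time; "q": joint angles; "qvel": joint speeds; "joint_efforts": joint torques, N m; "ee_pos": TCP position; "orientation": TCP orientation; "ft_force": force on the tool from outside, world axes, zero at the start; "wrist_torque": the same for the moment, N m; "grip_width": finger opening in m.
Only numpy, scipy, OpenCV 4.12 (cv2) and the standard library are available. Lean on these libraries where they do the work, as an engineer would, in place of code of your own. Each camera call takes 0.05 s, during which the arm holds its last target. There are 200 camera calls.

## Working session

There is one attempt and no reset: what is moved stays moved. The work goes in short steps, Python scripts to look and compute and a tool call to move; the robot and the scene stay as the last step left them, time stands still between calls to the robot, and variables do not carry over. Pictures are saved under pics/ and viewed, on a budget of 10 in all, crops included, one or two more only if the job needs it, and the job is handed in when it is done.

Besides the shell and the picture viewer there is one more tool, called after "Emit:" by a JSON object that holds its "api" and its "payload". move_arm: Moves the arm, as the interface text tells. Its arguments: {"type":"object","properties":{"increments":{"type":"array"},"grip_force":{"type":"number"}},"required":["increments"]}

```bash
mkdir -p pics; cat > h.py <<'E'
import numpy as np, cv2
from workcell import r
def save(name,fn):
    d=r.get_image(name); cv2.imwrite('pics/'+fn+'.png',d['color']); np.savez('pics/'+fn+'.npz',K=d['camera_matrix'],R=d['R'],t=d['t']); return d
def ray(fn,u,v,z):
    d=np.load('pics/'+fn+'.npz'); R,t=d['R'],d['t']; c=-R.T@t
    w=R.T@np.linalg.inv(d['K'])@np.array([u,v,1.]); return c+w*(z-c[2])/w[2]
def proj(fn,X):
    d=np.load('pics/'+fn+'.npz'); p=d['K']@(d['R']@np.array(X)+d['t']); return p[:2]/p[2]
E
python3 - <<'E'
from h import *
s=r.sense();print({k:np.round(v,3).tolist() for k,v in s.items()})
a=save('top','t0');b=save('side','s0')
for f in('t0','s0'):
    d=np.load('pics/'+f+'.npz');print(d['K'].round(1).tolist(),d['R'].round(3).tolist(),(-d['R'].T@d['t']).round(3))
E
```

```text
{'clock': 0.0, 'q': [-1.401, 0.334, 0.04, 1.466, -0.013, 1.343, -0.059], 'qvel': [0.001, 0.0, -0.002, 0.001, -0.001, -0.001, 0.001], 'joint_efforts': [0.0, -65.853, 1.366, -40.557, 0.017, 0.012, -0.0], 'ee_pos': [0.173, 0.626, 0.255], 'orientation': [-3.14, 0.0, 2.873], 'ft_force': [-0.2, 0.588, 0.173], 'wrist_torque': [-0.01, -0.014, -0.006], 'grip_width': 0.085}
[[498.2, 0.0, 253.8], [0.0, 498.2, 189.9], [0.0, 0.0, 1.0]] [[0.36, -0.933, -0.002], [-0.828, -0.319, -0.462], [0.43, 0.168, -0.887]] [-0.103 -0.22   1.563]
[[347.1, 0.0, 257.2], [0.0, 347.1, 196.6], [0.0, 0.0, 1.0]] [[0.997, 0.072, 0.016], [0.061, -0.699, -0.713], [-0.04, 0.712, -0.701]] [ 0.641 -0.676  0.876]
```

View pics/t0.png

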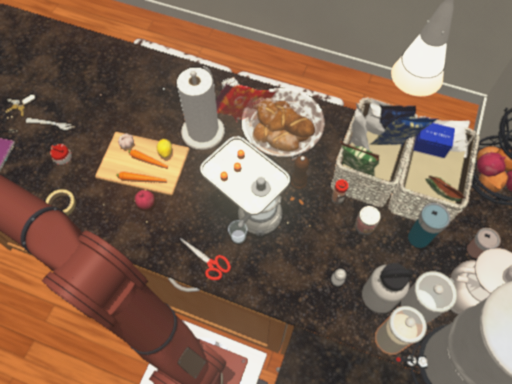

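View pics/s0.png

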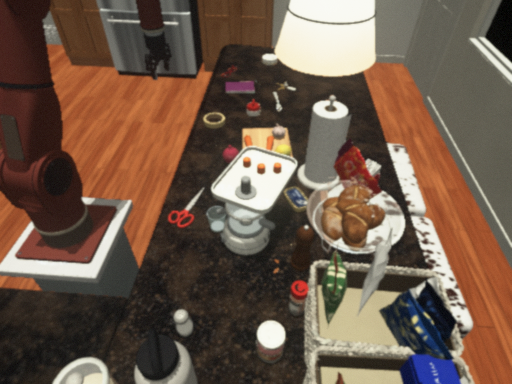

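The top view shows the pusher at about (261,185) and the pieces at (240,154), (237,167) and (224,176). In the side view the pusher is at (246,183) and the pieces are at (249,161), (262,167) and (277,168). I'll zoom both views and segment by colour.

```bash
cat > seg.py <<'E'
from h import *
def pieces(img,fn,roi,z,thr=(3,18)):
    hsv=cv2.cvtColor(img,cv2.COLOR_BGR2HSV); x0,y0,x1,y1=roi
    m=cv2.inRange(hsv,(3,150,110),(18,255,255)); k=np.zeros_like(m);k[y0:y1,x0:x1]=m[y0:y1,x0:x1]
    n,l,s,c=cv2.connectedComponentsWithStats(k)
    for i in range(1,n):
        if s[i,4]>8: print(fn,c[i].round(1),s[i,4],s[i,2:4],ray(fn,*c[i],z).round(4))
E
python3 - <<'E'
from seg import *
a=cv2.imread('pics/t0.png');b=cv2.imread('pics/s0.png')
pieces(a,'t0',(200,140,290,215),.217);pieces(b,'s0',(210,145,300,215),.217)
A=cv2.resize(a[132:232,195:295],None,fx=4,fy=4,interpolation=cv2.INTER_CUBIC);B=cv2.resize(b[140:240,205:305],None,fx=4,fy=4,interpolation=cv2.INTER_CUBIC)
cv2.imwrite('pics/z0.png',np.hstack([A,B]))
E
```

```text
t0 [240.5 153.2] 23 [6 5] [0.6562 0.1212 0.217 ]
t0 [237.  165.8] 25 [5 6] [0.6091 0.1142 0.217 ]
t0 [223.5 175.2] 30 [6 7] [0.563  0.1405 0.217 ]
s0 [269.2 146.5] 22 [6 5] [0.6252 0.2227 0.217 ]
s0 [246.3 161.5] 40 [6 8] [0.5599 0.1411 0.217 ]
s0 [260.6 167.9] 38 [6 8] [0.6048 0.115  0.217 ]
s0 [276.9 167.3] 37 [5 8] [0.653  0.1222 0.217 ]
```

View pics/z0.png

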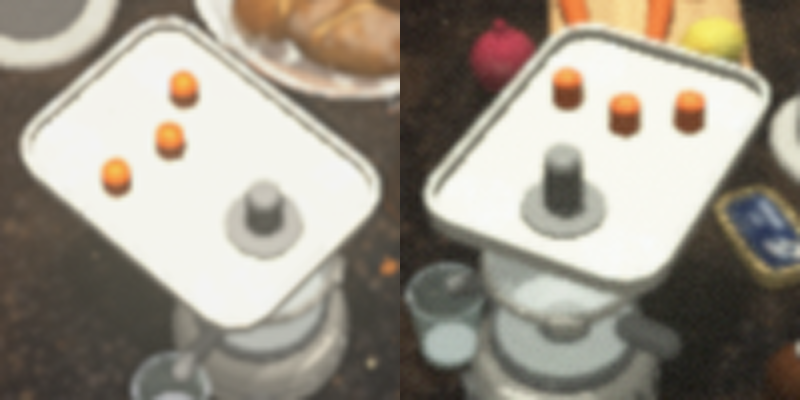

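```bash
python3 - <<'E'
from h import *
print('pusher top',ray('t0',261,180.2,.258),ray('s0',246,178.3,.258))
print('flange',ray('t0',261,187.5,.208),ray('s0',246,191.8,.208))
for f,cs in (('t0',[(378,185),(235,325),(25,150),(165,20)]),):
    for u,v in cs: print(ray(f,195+u/4,132+v/4,.219).round(3))
# rim edge fit: tray outline by threshold in rectified top image
for f,roi in(('t0',(195,132,295,232)),('s0',(205,140,305,240))):
    a=cv2.imread('pics/'+f+'.png');x0,y0,x1,y1=roi
    m=np.zeros(a.shape[:2],np.uint8); g=a.min(2); m[y0:y1,x0:x1]=(g[y0:y1,x0:x1]>165)*255
    m=cv2.morphologyEx(m,cv2.MORPH_OPEN,np.ones((3,3)))
    cs,_=cv2.findContours(m,0,1); c=max(cs,key=cv2.contourArea)[:,0]
    W=np.array([ray(f,*p,.205 if f=='s0' else .212)[:2] for p in c],np.float32)
    print(f,cv2.minAreaRect(W))
for n,f,p,z in(('jam','t0',(369,213),.09),('jam','s0',(270,333),.09),('salt','t0',(340,273),.09),('salt','s0',(182,314),.09),('spice','t0',(342,184),.105),('spice','s0',(299,287),.105),('onion','t0',(145,200),.04),('onion','s0',(231,153),.04)): print(n,ray(f,*p,z).round(3))
E
```

```text
pusher top [0.56722018 0.01869698 0.258     ] [0.57101165 0.01882271 0.258     ]
flange [0.56902161 0.01880835 0.208     ] [0.57066423 0.01871954 0.208     ]
[ 0.625 -0.054  0.219]
[0.475 0.006 0.219]
[0.556 0.212 0.219]
[0.707 0.156 0.219]
t0 ((0.5921684503555298, 0.0739106684923172), (0.266303688287735, 0.2164153754711151), 57.89616012573242)
s0 ((0.5922718048095703, 0.08743460476398468), (0.23375757038593292, 0.1769615262746811), 68.1509017944336)
jam [ 0.666 -0.321  0.09 ]
jam [ 0.658 -0.323  0.09 ]
salt [ 0.438 -0.291  0.09 ]
salt [ 0.446 -0.293  0.09 ]
spice [ 0.729 -0.209  0.105]
spice [ 0.725 -0.206  0.105]
onion [0.465 0.401 0.04 ]
onion [0.473 0.408 0.04 ]
```

Emit:
{"api": "move_arm", "payload": {"increments": [[[0,0,-4.2,6.3,0.6],[0,0,-4.2,0,0.6],[-3.3,-2.3,0,0,0.6],[-3.3,-2.3,0,0,0.6],[-3.3,-2.3,0,0,0.6],[-3.3,-2.3,0,0,0.6],[-3.3,-2.3,0,0,0.6],[-3.3,-2.3,0,0,0.6],[-3.3,-2.3,0,0,0.6],[-3.3,-2.3,0,0,0.6],[-3.3,-2.3,0,0,0.6],[-3.3,-2.3,0,0,0.6]]], "grip_force": 40}}

```text
clock: 1.6
ee_pos: [0.3946, 0.2896, 0.3401]
orientation: [-3.141, -0.0, 2.763]
ft_force: [-0.2, -0.1, -0.3]
grip_width: 0.0514
```

```bash
cat >> h.py <<'E'
def to(x,y,z):
    s=r.sense();p=s['ee_pos'];c,n=np.cos(s['orientation'][2]),np.sin(s['orientation'][2]);d=np.array([x,y,z])-p
    print('t',round(s['clock'],2),'p',np.round(p,4),'rpy',np.round(np.degrees(s['orientation']),1),'F',np.round(s['ft_force'],1),'w',round(float(s['grip_width']),4),
     'need cm',np.round(100*np.array([c*d[0]+n*d[1],n*d[0]-c*d[1],-d[2]]),2))
E
python3 -c "
from h import *
to(.5695,.0188,.34)"
```

```text
t 1.6 p [0.3946 0.2896 0.3401] rpy [-180.    -0.   158.3] F [-0.2 -0.1 -0.3] w 0.0514 need cm [-2.626e+01 -1.869e+01  1.000e-02]
```

Emit:
{"api": "move_arm", "payload": {"increments": [[[-3.2,-2.3,0,0,0.6],[-3.2,-2.3,0,0,0.6],[-3.2,-2.3,0,0,0.6],[-3.2,-2.3,0,0,0.6],[-3.2,-2.3,0,0,0.6],[-3.2,-2.3,0,0,0.6],[-3.2,-2.3,0,0,0.6],[-3.2,-2.3,0,0,0.6],[0,0,0,0,0.6],[0,0,0,0,0.6]]]}}

```text
clock: 2.85
ee_pos: [0.5637, 0.0259, 0.3399]
orientation: [-3.141, -0.001, 2.763]
ft_force: [-0.0, -0.1, -0.1]
grip_width: 0.0513
```

```bash
python3 - <<'E'
from seg import *
to(.5695,.0188,.34)
d=save('wrist','w1'); print(proj('w1',(.5695,.0188,.258)),proj('w1',(.5695,.0188,.208)))
pieces(d['color'],'w1',(0,0,512,384),.229)
for p in((.6546,.1217,.229),(.607,.1146,.229),(.5615,.1408,.229)):print(proj('w1',p))
E
```

```text
t 2.85 p [0.5637 0.0259 0.3399] rpy [-1.800e+02 -1.000e-01  1.583e+02] F [-0.  -0.1 -0.1] w 0.0513 need cm [-0.8  -0.44 -0.01]
[253.41311887 222.59603593] [254.92932256 201.61559814]
w1 [243.3  13.8] 289 [48 25] [0.4319 0.0664 0.229 ]
w1 [503.9  61.3] 150 [17 18] [0.5305 0.2315 0.229 ]
w1 [391.9 143.9] 567 [30 30] [0.5588 0.1405 0.229 ]
w1 [374.9 204.9] 587 [29 32] [0.6032 0.1146 0.229 ]
w1 [396.9 247.3] 446 [27 30] [0.6487 0.1221 0.229 ]
w1 [507.4 283.4] 14 [4 5] [0.7221 0.2073 0.229 ]
w1 [509.2 291.9] 33 [ 5 10] [0.732  0.2076 0.229 ]
w1 [313.1 317.1] 147 [19 16] [0.6913 0.0298 0.229 ]
w1 [298.6 325.2] 9 [2 5] [0.695  0.0138 0.229 ]
w1 [381.3 361.8] 995 [49 49] [0.768  0.0762 0.229 ]
w1 [503.6 339.7] 34 [10 12] [0.7857 0.1949 0.229 ]
w1 [497.5 342. ] 20 [8 8] [0.7863 0.1889 0.229 ]
w1 [388.4 351.8] 9 [4 5] [0.7583 0.0862 0.229 ]
w1 [397.  364.9] 31 [7 8] [0.7776 0.09   0.229 ]
[398.05035247 252.99861624]
[376.1155943  208.75841008]
[393.07595174 146.98686446]
```

View pics/w1.png

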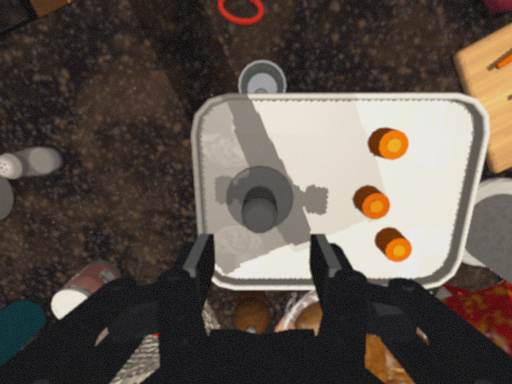

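The wrist view shows the pusher top at about (260,214) and the flange centre at (260,199). The piece tops are at (395,146), (376,207) and (399,250). The tray lines up with the image axes, so the yaw is right.

```bash
python3 - <<'E'
from seg import *
print(ray('w1',260,214,.258),ray('w1',260,199,.21))
for p in((395,146),(376,207),(399,250)):print(ray('w1',*p,.229).round(4))
# tray inner extents in wrist image
for p in((192,190),(488,190),(340,95),(340,285)):print(ray('w1',*p,.219).round(4))
g=cv2.imread('pics/w1.png')
z=g[150:290,190:420];cv2.imwrite('pics/zw1.png',cv2.resize(cv2.convertScaleAbs(z,alpha=1.5,beta=10),None,fx=3.4,fy=3.4,interpolation=cv2.INTER_CUBIC))
E
```

```text
[0.56495326 0.02592653 0.258     ] [0.56829161 0.02429732 0.21      ]
[0.5613 0.1424 0.229 ]
[0.6054 0.1149 0.229 ]
[0.652  0.1232 0.229 ]
[ 0.5363 -0.0262  0.219 ]
[0.631  0.2117 0.219 ]
[0.5091 0.1158 0.219 ]
[0.6745 0.0646 0.219 ]
```

View pics/zw1.png

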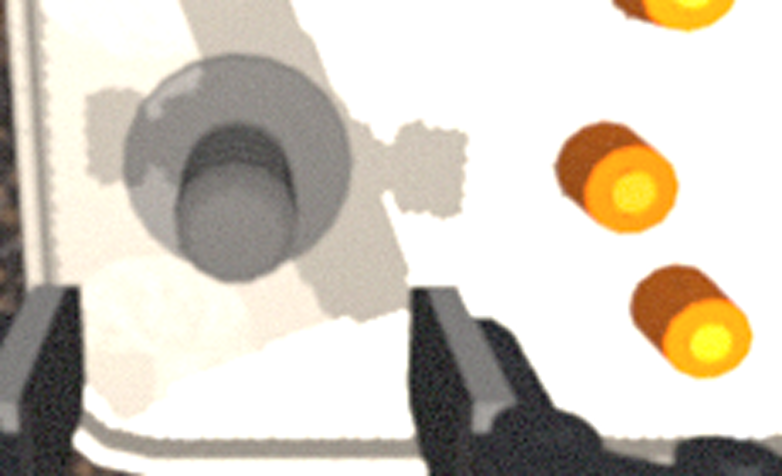

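The zoom puts the flange centre at about (260,197) and the top centre at about (260,215.6). That is roughly 5 mm in y from the top and side views. I'll fit the pusher silhouette model in all three images to settle it.

```bash
cat > fit.py <<'E'
from h import *
from scipy.optimize import minimize
a=np.linspace(0,2*np.pi,48,endpoint=False); C=np.c_[np.cos(a),np.sin(a),0*a]
S=8
def model(fn,x,y,parts,shape,off):
    m=np.zeros(shape,np.uint8)
    for rz in parts:
        P=np.vstack([np.array([x,y,z])+C*rr for rr,z in rz]); u=np.array([proj(fn,p) for p in P])
        h=cv2.convexHull((((u-off+.5)*S-.5)*16).round().astype(np.int32)); cv2.fillConvexPoly(m,h,255,shift=4)
    return cv2.resize(m,None,fx=1/S,fy=1/S,interpolation=cv2.INTER_AREA)/255.
def fit(fn,img,roi,parts,x0):
    x0_,y0,x1,y1=roi; g=img[y0:y1,x0_:x1].astype(float)
    sh=((y1-y0)*S,(x1-x0_)*S)
    def cost(p):
        m=model(fn,p[0],p[1],parts,sh,np.array([x0_,y0]))
        A=np.c_[m.ravel(),1-m.ravel()]; G=g.reshape(-1,g.shape[2])
        return np.square(G-A@np.linalg.lstsq(A,G,rcond=None)[0]).mean()
    o=minimize(cost,x0,method='Nelder-Mead',options=dict(initial_simplex=np.array([x0,x0+[.008,0],x0+[0,.008]]),xatol=1e-4,fatol=1e-3)); return o.x,o.fun
PU=[[(.031,.205),(.031,.210)],[(.014,.21),(.014,.258)]]
PC=[[(.013,.205),(.012,.229)]]
E
python3 - <<'E'
from fit import *
for f,roi in(('t0',(247,170,275,200)),('s0',(232,172,260,204)),('w1',(215,170,305,238))):
    im=cv2.imread('pics/'+f+'.png'); print(f,fit(f,im,roi,PU,np.array([.569,.021])))
for p in((.6546,.1217),(.607,.1146),(.5615,.1408)):
  for f in('t0','s0','w1'):
    u=proj(f,(*p,.217)).astype(int);k=8 if f!='w1' else 26
    im=cv2.imread('pics/'+f+'.png'); print(f,fit(f,im,(u[0]-k,u[1]-k,u[0]+k,u[1]+k),PC,np.array(p)))
print([proj('w1',(.5637,.0259,z)) for z in (.315,.258,.21)])
E
```

```text
t0 (array([0.56796422, 0.02020777]), np.float64(534.6101446436853))
s0 (array([0.56906004, 0.02080122]), np.float64(1306.1216602463082))
w1 (array([0.56654573, 0.0250079 ]), np.float64(518.7116716453478))
t0 (array([0.65313914, 0.11971866]), np.float64(393.4492470029035))
s0 (array([0.65287906, 0.12026475]), np.float64(666.3247159597239))
w1 (array([0.65194115, 0.12256657]), np.float64(892.1903011675419))
t0 (array([0.60635092, 0.11298867]), np.float64(548.8629511548676))
s0 (array([0.60528577, 0.11269185]), np.float64(639.3164544832339))
w1 (array([0.60456249, 0.11485178]), np.float64(928.7561261781385))
t0 (array([0.56099433, 0.13904152]), np.float64(378.70074470241826))
s0 (array([0.56077694, 0.1392292 ]), np.float64(1177.4775952286775))
w1 (array([0.56003206, 0.14141108]), np.float64(976.1853177589503))
[array([258.51723324, 248.93143944]), array([259.33791798, 212.53758273]), array([259.7590029 , 193.86426844])]
```

Fitted together, with the wrist bias of about 2 mm seen at the fingers removed, the pusher is at about (0.567, 0.022). The pieces are at (0.652,0.120), (0.605,0.113) and (0.560,0.139). Next I'll take the pusher.

Emit:
{"api": "move_arm", "payload": {"increments": [[[-0.44,-0.22,0,0,0.6],[0,0,2,0,0.6],[0,0,3,0,0.6],[0,0,2.7,0,0.6],[0,0,2,0,0.6],[0,0,0,0,0.6],[0,0,0,0,0.0],[0,0,0,0,0.0],[0,0,0,0,0.0],[0,0,0,0,0.0]]]}}

```text
clock: 4.15
ee_pos: [0.5678, 0.0217, 0.2446]
orientation: [3.14, 0.001, 2.763]
ft_force: [-1.3, 0.3, 6.1]
grip_width: 0.0268
```

Emit:
{"api": "move_arm", "payload": {"increments": [[[0,0,-0.5,0,0.0],[0,0,-1.5,0,0.0],[0,0,-1.5,0,0.0]]]}}

```text
clock: 4.53
ee_pos: [0.5674, 0.0215, 0.2796]
orientation: [3.141, 0.0, 2.763]
ft_force: [-0.2, 0.1, -1.1]
grip_width: 0.0268
```

Emit:
{"api": "move_arm", "payload": {"increments": [[[0,0,-3,0,0.0],[0,0,-3,0,0.0],[0,0,-0.5,0,0.0],[-0.9,-2.7,0,0,0.0],[-0.9,-2.7,0,0,0.0],[-0.9,-2.7,0,0,0.0],[-0.9,-2.7,0,0,0.0],[-0.9,-2.7,0,0,0.0],[-0.9,-2.7,0,0,0.0],[0,0,0,0,0.0],[0,0,0,0,0.0]]]}}

```text
clock: 5.9
ee_pos: [0.5575, -0.1482, 0.3429]
orientation: [3.142, -0.001, 2.763]
ft_force: [1.0, -0.4, -1.7]
grip_width: 0.0266
```

```bash
python3 - <<'E'
from h import *
to(.557,-.150,.097)
save('side','s1')
a=cv2.imread('pics/s1.png');cv2.imwrite('pics/zs1.png',cv2.resize(a[110:360,130:430],None,fx=2.5,fy=2.4))
E
```

```text
t 5.9 p [ 0.5575 -0.1482  0.3429] rpy [180.   -0.  158.3] F [ 1.  -0.4 -1.7] w 0.0266 need cm [-2.000e-02 -1.900e-01  2.459e+01]
```

View pics/zs1.png

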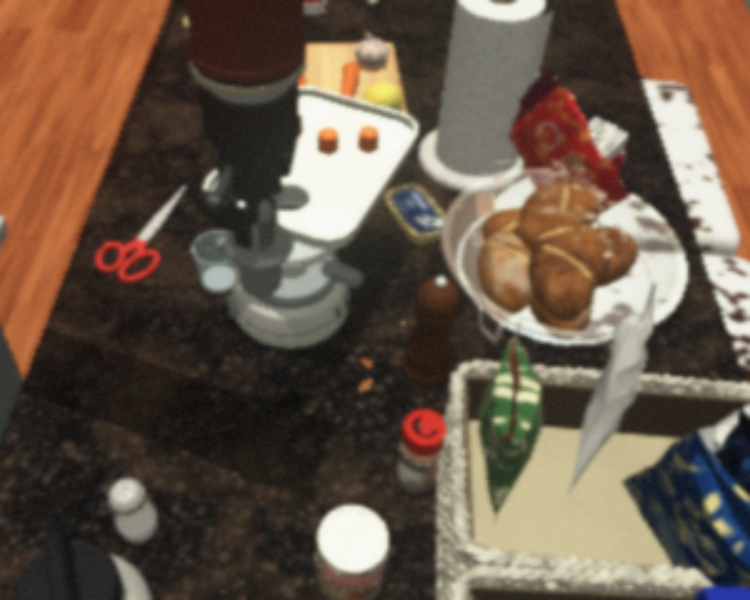

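The gripper holds the pusher clear of the tray at about (265,250) in the crop, and the worktop below it is free. I'll lower it.

Emit:
{"api": "move_arm", "payload": {"increments": [[[0,-0.1,3,0,0.0],[0,0,4,0,0.0],[0,0,4,0,0.0],[0,0,4,0,0.0],[0,0,4,0,0.0],[0,0,3,0,0.0],[0,0,1.7,0,0.0],[0,0,0.5,0,0.0],[0,0,0,0,0.0]]]}}

```text
clock: 7.08
ee_pos: [0.5577, -0.1497, 0.102]
orientation: [3.141, 0.001, 2.763]
ft_force: [0.0, -0.6, -0.5]
grip_width: 0.0267
```

Emit:
{"api": "move_arm", "payload": {"increments": [[[0,0,0.3,0,0.0],[0,0,0.2,0,0.0],[0,0,0,0,0.0]]]}}

```text
clock: 7.45
ee_pos: [0.5572, -0.1498, 0.0965]
orientation: [3.141, 0.0, 2.763]
ft_force: [-0.1, -0.4, -1.3]
grip_width: 0.0266
```

Emit:
{"api": "move_arm", "payload": {"increments": [[[0,0,0.1,0,0.0],[0,0,0.1,0,0.0],[0,0,0,0,0.0]]]}}

```text
clock: 7.82
ee_pos: [0.5573, -0.1499, 0.0947]
orientation: [3.141, 0.0, 2.763]
ft_force: [-0.9, 0.9, 3.3]
grip_width: 0.0271
```

Emit:
{"api": "move_arm", "payload": {"increments": [[[0,0,0,0,0.4],[0,0,0,0,0.6],[0,0,0,0,0.6],[0,0,-2,0,0.6],[0,0,-4,0,0.6],[0,0,-4,0,0.6],[0,0,-5,0,0.6],[0,0,-5,0,0.6],[0,0,-4,0,0.6],[0,0,0,0,0.6]]]}}

```text
clock: 9.07
ee_pos: [0.5581, -0.1508, 0.3389]
orientation: [3.139, 0.006, 2.762]
ft_force: [-0.0, -0.2, -1.0]
grip_width: 0.0514
```

```bash
python3 - <<'E'
from h import *
to(.605,.113,.30)
save('wrist','w2'); print(proj('w2',(.5572,-.1498,.108)))
E
```

```text
t 9.07 p [ 0.5581 -0.1508  0.3389] rpy [179.9   0.3 158.2] F [-0.  -0.2 -1. ] w 0.0514 need cm [ 5.42 26.24  3.89]
[260.32121843 168.17269174]
```

View pics/w2.png

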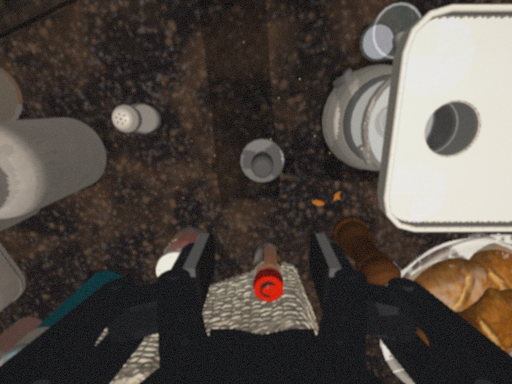

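The pusher stands upright at about (262,160), and the open mouth is at about (453,128). I'll go over the middle piece.

Emit:
{"api": "move_arm", "payload": {"increments": [[[0.7,3.3,0,0,0.6],[0.7,3.3,0,0,0.6],[0.7,3.3,0,0,0.6],[0.7,3.3,0,0,0.6],[0.7,3.3,0,0,0.6],[0.7,3.3,0,0,0.6],[0.7,3.3,0.9,0,0.6],[0.5,3.1,1,0,0.6],[0,0,0,0,0.6],[0,0,0,0,0.6]]]}}

```text
clock: 10.38
ee_pos: [0.6038, 0.1129, 0.3149]
orientation: [-3.14, -0.0, 2.762]
ft_force: [-0.1, -0.9, -0.0]
grip_width: 0.0515
```

```bash
python3 - <<'E'
from fit import *
print('mouth w2',ray('w2',453,128,.205))
to(.605,.113,.233)
d=save('wrist','w3')
for p in((.652,.1203),(.605,.113),(.56,.1393)):
    u=proj('w3',(*p,.217)).astype(int);k=32; print(u)
    print(fit('w3',d['color'],(max(0,u[0]-k),max(0,u[1]-k),u[0]+k,u[1]+k),PC,np.array(p)))
E
```

```text
mouth w2 [0.56688372 0.02441352 0.205     ]
t 10.38 p [0.6038 0.1129 0.3149] rpy [-179.9   -0.   158.3] F [-0.1 -0.9 -0. ] w 0.0515 need cm [-0.11  0.05  8.19]
[289 252]
(array([0.65343948, 0.13338882]), np.float64(3270.373785688765))
[260 206]
(array([0.60491773, 0.11520496]), np.float64(279.9130016566925))
[270 141]
(array([0.5605141 , 0.14091012]), np.float64(1883.9976771218605))
```

View pics/w3.png

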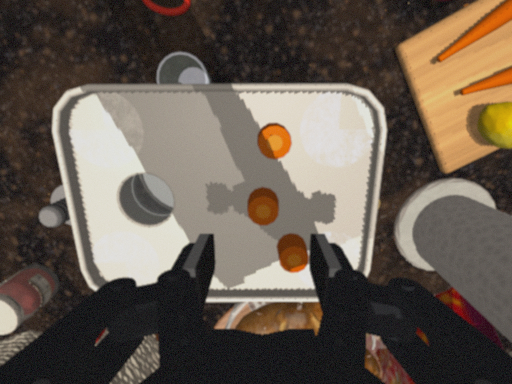

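The mouth is at about (147,198). The middle piece, at (263,205), is centred between the jaws. I'll descend on it with the jaws at 0.55.

Emit:
{"api": "move_arm", "payload": {"increments": [[[-0.1,0.05,2,0,0.55],[0,0,3,0,0.55],[0,0,2,0,0.55],[0,0,0.9,0,0.55],[0,0,0,0,0.55],[0,0,0,0,0.4]]], "grip_force": 20}}

```text
clock: 11.18
ee_pos: [0.6055, 0.1134, 0.2374]
orientation: [3.141, 0.001, 2.762]
ft_force: [0.3, -0.5, 0.1]
grip_width: 0.0345
```

```bash
python3 - <<'E'
from h import *
print('mouth w3',ray('w3',147,198,.205))
to(.605,.113,.233)
E
```

```text
mouth w3 [0.56690247 0.02674518 0.205     ]
t 11.18 p [0.6055 0.1134 0.2374] rpy [1.799e+02 1.000e-01 1.583e+02] F [ 0.3 -0.5  0.1] w 0.0345 need cm [ 0.03 -0.06  0.44]
```

Emit:
{"api": "move_arm", "payload": {"increments": [[[0,0,0.2,0,0.4],[0,0,0,0,0.15],[0,0,0,0,0.15],[0,0,0,0,0.15],[0,0,0,0,0.15]]]}}

```text
clock: 11.8
ee_pos: [0.6052, 0.1137, 0.2347]
orientation: [3.141, 0.0, 2.763]
ft_force: [-0.7, -0.2, 4.7]
grip_width: 0.0242
```

Emit:
{"api": "move_arm", "payload": {"increments": [[[0,-1,0,0,0.15],[0.05,-1.8,0,0,0.15],[0.05,-2,0,0,0.15],[0.05,-2,0,0,0.15],[0.07,-2,0,0,0.15],[0,-1.05,0,0,0.15],[0,0,0,0,0.15],[0,0,0,0,0.15]]]}}

```text
clock: 12.8
ee_pos: [0.5664, 0.0235, 0.2339]
orientation: [-3.141, -0.001, 2.763]
ft_force: [1.1, -0.5, -0.3]
grip_width: 0.0243
```

```bash
python3 - <<'E'
from h import *
to(.567,.0228,.2347)
a=save('side','s2')['color'];b=save('top','t2')['color']; w=save('wrist','w4')['color']
f=lambda i,x,y:cv2.resize(i[y:y+90,x:x+90],(390,390),interpolation=cv2.INTER_CUBIC)
cv2.imwrite('pics/z2.png',np.hstack([f(a,205,145),cv2.resize(w[100:280,160:340],(390,390))]))
E
```

```text
t 12.8 p [0.5664 0.0235 0.2339] rpy [-180.    -0.   158.3] F [ 1.1 -0.5 -0.3] w 0.0243 need cm [-0.08 -0.04 -0.08]
```

View pics/z2.png

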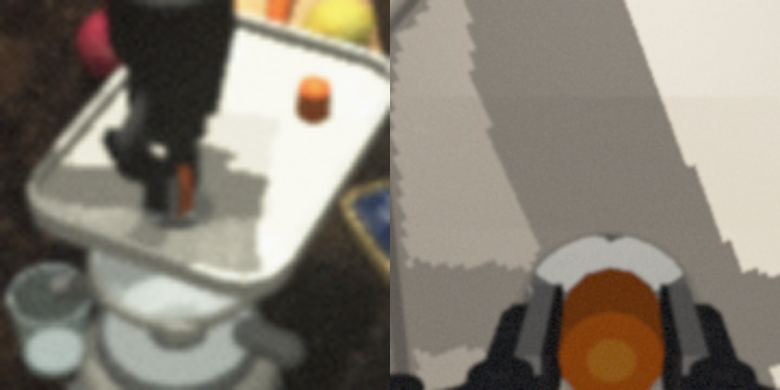

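The crop shows the piece at about (612,340), centred in the mouth arc that spans 535–685. I'll release it.

Emit:
{"api": "move_arm", "payload": {"increments": [[[0,0,0,0,0.45],[0,0,0,0,0.5],[0,0,0,0,0.5],[0,0,0,0,0.5],[0,0,-3,0,0.5],[0,0,-4,0,0.5],[0,0,0,0,0.5]]]}}

```text
clock: 13.82
ee_pos: [0.5679, 0.0228, 0.3074]
orientation: [3.139, 0.004, 2.763]
ft_force: [0.2, 0.2, 0.1]
grip_width: 0.0426
```

```bash
python3 - <<'E'
from h import *
e=ray('w4',261.5,208.5,.205);print('mouth centre from edge',e[:2]-.023*np.array([-.929,.37]))
to(.560,.1393,.30)
w=save('wrist','w5')['color']; print(proj('w5',(.5667,.0228,.205)))
cv2.imwrite('pics/z5.png',cv2.resize(w[110:300,160:420],None,fx=2.5,fy=2.5))
E
```

```text
mouth centre from edge [0.56804806 0.02489879]
t 13.82 p [0.5679 0.0228 0.3074] rpy [179.8   0.2 158.3] F [0.2 0.2 0.1] w 0.0426 need cm [ 5.04 10.53  0.74]
[258.56417423 201.79296691]
```

View pics/z5.png

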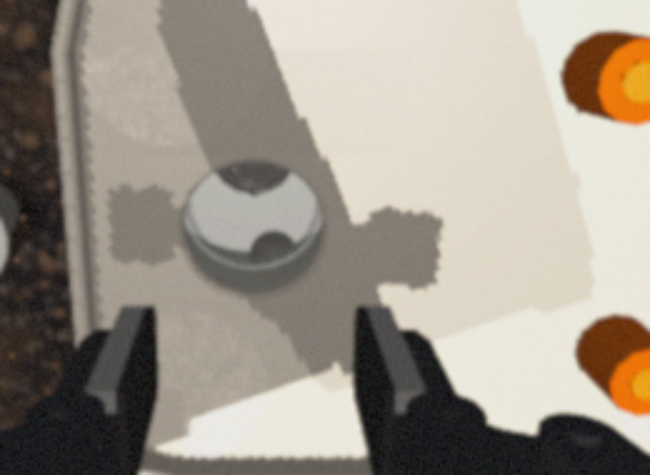

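The mouth is clear at about (252,220) in the crop, with the drum interior visible, so the first piece dropped through. Next is the piece on the glass side.

Emit:
{"api": "move_arm", "payload": {"increments": [[[0.8,1.7,0,0,0.5],[1.2,2.5,0,0,0.5],[1.2,2.5,0,0,0.5],[1.2,2.5,0,0,0.5],[0.6,1.3,0,0,0.55],[0,0,2,0,0.55],[0,0,3,0,0.55],[0,0,1.5,0,0.55],[0,0,0,0,0.55],[0,0,0,0,0.55]]]}}

```text
clock: 15.12
ee_pos: [0.5594, 0.139, 0.2403]
orientation: [3.141, 0.001, 2.763]
ft_force: [-0.5, -0.1, 0.4]
grip_width: 0.0471
```

```bash
python3 - <<'E'
from h import *
to(.560,.1393,.2345)
E
```

```text
t 15.12 p [0.5594 0.139  0.2403] rpy [180.    0.  158.3] F [-0.5 -0.1  0.4] w 0.0471 need cm [-0.05  0.05  0.58]
```

Emit:
{"api": "move_arm", "payload": {"increments": [[[0,0,0.4,0,0.5],[0,0,0.1,0,0.4],[0,0,0,0,0.15],[0,0,0,0,0.15],[0,0,0,0,0.15],[0,0,0,0,0.15]]]}}

```text
clock: 15.88
ee_pos: [0.559, 0.139, 0.2345]
orientation: [3.141, 0.0, 2.763]
ft_force: [-1.0, -0.0, 1.8]
grip_width: 0.0237
```

```bash
python3 - <<'E'
from h import *
to(.567,.023,.2345)
E
```

```text
t 15.88 p [0.559  0.139  0.2345] rpy [180.    0.  158.3] F [-1.  -0.   1.8] w 0.0237 need cm [ -5.04 -10.48  -0.  ]
```

Emit:
{"api": "move_arm", "payload": {"increments": [[[-0.5,-1,0,0,0.15],[-0.9,-1.9,0,0,0.15],[-1,-2.1,0,0,0.15],[-1,-2.1,0,0,0.15],[-1,-2.1,0,0,0.15],[-0.64,-1.25,0,0,0.15],[0,0,0,0,0.15],[0,0,0,0,0.15]]]}}

```text
clock: 16.88
ee_pos: [0.567, 0.024, 0.2341]
orientation: [-3.142, -0.0, 2.763]
ft_force: [-0.3, 0.0, -0.7]
grip_width: 0.0243
```

```bash
python3 - <<'E'
from h import *
to(.567,.023,.2345)
E
```

```text
t 16.88 p [0.567  0.024  0.2341] rpy [-180.    -0.   158.3] F [-0.3  0.  -0.7] w 0.0243 need cm [-0.04 -0.09 -0.04]
```

Emit:
{"api": "move_arm", "payload": {"increments": [[[0,0,0,0,0.45],[0,0,0,0,0.5],[0,0,0,0,0.5],[0,0,0,0,0.5],[0,0,-3,0,0.5],[0,0,-4,0,0.5],[0,0,0,0,0.5]]]}}

```text
clock: 17.75
ee_pos: [0.5684, 0.0231, 0.3074]
orientation: [3.139, 0.004, 2.763]
ft_force: [0.9, 0.5, -0.9]
grip_width: 0.0428
```

```bash
python3 - <<'E'
from seg import *
to(.652,.1203,.30)
w=save('wrist','w6')['color']; pieces(w,'w6',(160,110,420,330),.217)
t=save('top','t6')['color'];s=save('side','s6')['color']; pieces(t,'t6',(200,140,300,235),.217);pieces(s,'s6',(205,150,305,270),.217)
E
```

```text
t 17.75 p [0.5684 0.0231 0.3074] rpy [179.8   0.2 158.3] F [ 0.9  0.5 -0.9] w 0.0428 need cm [-4.17 12.12  0.74]
w6 [411.4 259.1] 363 [18 36] [0.6554 0.1219 0.217 ]
w6 [406.1 327.1] 35 [9 6] [0.7201 0.1021 0.217 ]
t6 [296.2 144.3] 12 [3 6] [ 0.7507 -0.0325  0.217 ]
s6 [276.9 167.4] 39 [5 8] [0.6531 0.1215 0.217 ]
s6 [276.5 260.8] 12 [4 4] [ 0.6624 -0.211   0.217 ]
```

Only the last piece remains on the tray, and there is no orange in the neck.

Emit:
{"api": "move_arm", "payload": {"increments": [[[-0.7,1.9,0,0,0.5],[-1,2.8,0,0,0.5],[-1,2.9,0,0,0.5],[-1,2.9,0,0,0.5],[-0.5,1.65,0,0,0.55],[0,0,2,0,0.55],[0,0,3,0,0.55],[0,0,1.5,0,0.55],[0,0,0,0,0.55],[0,0,0,0,0.55]]]}}

```text
clock: 19.15
ee_pos: [0.6515, 0.1206, 0.2404]
orientation: [3.141, 0.001, 2.763]
ft_force: [-0.2, 0.5, -0.5]
grip_width: 0.0469
```

```bash
python3 - <<'E'
from h import *
to(.652,.1203,.2345)
E
```

```text
t 19.15 p [0.6515 0.1206 0.2404] rpy [1.800e+02 1.000e-01 1.583e+02] F [-0.2  0.5 -0.5] w 0.0469 need cm [-0.06 -0.01  0.59]
```

Emit:
{"api": "move_arm", "payload": {"increments": [[[0,0,0.4,0,0.5],[0,0,0.1,0,0.4],[0,0,0,0,0.15],[0,0,0,0,0.15],[0,0,0,0,0.15],[0,0,0,0,0.15]]]}}

```text
clock: 19.9
ee_pos: [0.6511, 0.1206, 0.2345]
orientation: [3.141, 0.0, 2.763]
ft_force: [-0.1, -0.5, 2.1]
grip_width: 0.0238
```

```bash
python3 - <<'E'
from h import *
to(.567,.023,.2345)
E
```

```text
t 19.9 p [0.6511 0.1206 0.2345] rpy [180.    0.  158.3] F [-0.1 -0.5  2.1] w 0.0238 need cm [  4.2  -12.18   0.  ]
```

Emit:
{"api": "move_arm", "payload": {"increments": [[[0.4,-1.1,0,0,0.15],[0.7,-2.1,0,0,0.15],[0.8,-2.3,0,0,0.15],[0.8,-2.3,0,0,0.15],[0.8,-2.3,0,0,0.15],[0.5,-1.4,0,0,0.15],[0.2,-0.68,0,0,0.15],[0,0,0,0,0.15],[0,0,0,0,0.15]]]}}

```text
clock: 21.02
ee_pos: [0.5672, 0.0237, 0.2342]
orientation: [-3.141, -0.0, 2.764]
ft_force: [-0.3, -0.0, 0.1]
grip_width: 0.0239
```

```bash
python3 - <<'E'
from h import *
to(.567,.023,.2345)
E
```

```text
t 21.02 p [0.5672 0.0237 0.2342] rpy [-180.    -0.   158.3] F [-0.3 -0.   0.1] w 0.0239 need cm [-0.   -0.08 -0.03]
```

Emit:
{"api": "move_arm", "payload": {"increments": [[[0,0,0,0,0.45],[0,0,0,0,0.5],[0,0,0,0,0.5],[0,0,0,0,0.5],[0,0,-3,0,0.5],[0,0,-4,0,0.5],[0,0,-3,0,0.5],[0,4,0,0,0.5],[0,4,0,0,0.5],[0,0,0,0,0.5],[0,0,0,0,0.5]]]}}

```text
clock: 22.4
ee_pos: [0.5965, 0.0967, 0.3342]
orientation: [-3.141, 0.0, 2.762]
ft_force: [-0.1, -0.6, 0.1]
grip_width: 0.0427
```

```bash
python3 - <<'E'
from h import *
to(.567,.023,.33)
w=save('wrist','w7')['color'];s=save('side','s7')['color']
cv2.imwrite('pics/z7.png',np.hstack([cv2.resize(w[90:290,50:250],(400,400)),cv2.resize(s[130:355,130:355],(400,400),interpolation=cv2.INTER_CUBIC)]))
E
```

```text
t 22.4 p [0.5965 0.0967 0.3342] rpy [-179.9    0.   158.3] F [-0.1 -0.6  0.1] w 0.0427 need cm [ 0.01 -7.94  0.42]
```

View pics/z7.png

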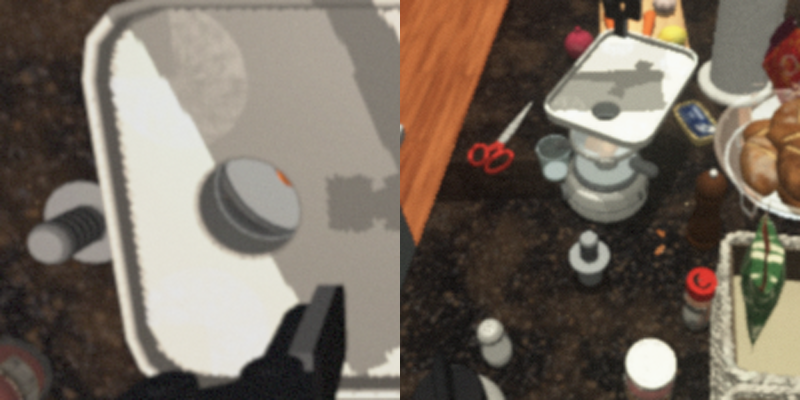

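The tray is empty and the neck is clear. A carrot edge shows inside the drum at about (285,178), the pusher stands upright at (590,258), and the bystanders look unmoved. I'm handing the job in.

```bash
python3 -c "
from workcell import r
print(r.job_done())"
```

```text
the job is handed in; nothing more can be done
None
```

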